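Fetch the bench anvil from behind the pots

TASK

The small horned anvil stands at the back of the dark wooden board, boxed in by three tall things in front of it. First stand all three on the black rubber mat, leaving the anvil where it is; then, while they wait there, set the anvil upright on the middle of the round stump; then put each of the three back on the very spot on the board where it stood at the start. Keep everything upright, and leave the hammer, the dish and the caliper alone.

Things in the scene. Friction and masses are not known exactly. Their poses are not given: they have to be found in the camera images.
- rack: Dark wooden board, 150 (x) by 280 (y) by 12 mm thick, fixed flat; its -x edge faces roughly the robot. Origin: centre of its underside; top at z = 12 mm. Flush round 60 mm cork spots at x = -32, y = -80, 0, 80 mm carry the three tall things (within about 4 mm of centre; which stands where varies); a flush cork rectangle behind (x = 34 mm) carries the anvil.
- mat: Flat black rubber mat, 200 (x) by 220 (y) by 4 mm thick, fixed on the bench, empty at the start: the side area. Origin: centre of its underside; x and y along its sides; its top is at z = 4 mm.
- stump: Round light-wood stump of 116 mm diameter with a grey felt pad of 100 mm diameter on top, fixed on the bench. Origin: centre of its underside; its flat top is at z = 40 mm.
- anvil: Small steel anvil, about 0.6 kg, on the board behind the three tall things. Foot (z 0 to 12 mm) and top block (z 24 to 48 mm) are both 32 (x) by 60 (y) mm; the waist between is 22 mm thick; a tapering round horn 34 mm long sticks out of the top block at +y. Origin: centre of the foot's underside, z up. Grip the top block across its 32 mm (along x).
- pot_tower: Tall round tower of four screwed-together aluminium pots with dark grooves, one rigid piece, 51 mm diameter, 96 mm tall, about 0.2 kg. Origin: centre of its underside, z up.
- flux_jar: Amber glass jar with a black cap and a paper label, closed, 51 mm diameter, 96 mm tall, about 0.25 kg; straight sides up to z = 78 mm, above that the cap, 47 mm in diameter. Origin: centre of its underside, z up.
- punch_block: Square light-wood block, 46 by 46 mm and 76 mm tall, with nine short thin steel punches standing up out of its top (highest 94 mm above the underside), one rigid piece, about 0.22 kg. Origin: centre of its underside; x and y square to its faces, z up.
- hammer: Bystander: hammer 220 mm long lying on the bench beyond the work, handle to its -x. Leave alone.
- dish: Bystander: small white ceramic dish, 80 mm diameter, 30 mm tall, beyond the work. Leave alone.
- caliper: Bystander: steel caliper, 150 mm long with a black slide, lying flat beyond the work. Leave alone.

How it is judged:
By the outcome, as a careful person would: the job done as asked, in the order asked, and still so for the second after the job is handed in, with the robot touching nothing.
It also fails if it takes over 141 s, if anything falls off the work surface, if the arm or the gripper's body presses on something with over 40 N, if the wrist force passes 120 N, or if a joint passes its speed limit or range.

ROBOT

A 6-joint arm with a two-finger parallel gripper is mounted at the origin on the work surface. World frame = base frame: x ahead of the robot, y to its left, z up, the work surface at z = 0. Lengths are in m, angles in rad, forces in N, time in s.
With the tool pointing down it reaches from about 0.4 to 0.825 m from the base axis. Payload 7 kg.
Tool frame: the origin (TCP) lies at the very end of the fingers, on their centre line; the grasp point (between the pads) lies arm.hold_point_z behind it (arm.hold_point_z is the distance from the TCP to the grasp point, in m); z points along the fingers, y is the line along which they close (so a half turn about z gives the same grasp; the last joint's range is limited). The gripper opens to 88 mm and grips with 3 to 60 N. Pads are 19 mm wide; open, the fingers measure 130 mm over their backs; the gripper's body (78 mm by 193 mm) begins 47 mm behind the grasp point.
Start: joints at [-1.015, 0.359, 0.012, 0, -1.224, -0.288], TCP at [0.179, -0.651, 0.227] pointing down, gripper open.
Joint ranges: [-3.07, 3.07], [-1.43, 2.12], [-1.02, 1.25], [-3.03, 1.67], [-3.05, -0], [-3.03, 3.03]. Speed limits (rad/s): [2.39, 2.39, 3.01, 3.14, 3.14, 3.14].

INTERFACE

Orientations are given as [roll, pitch, yaw] about the fixed x, y, z axes, in that order (R = Rz(yaw) Ry(pitch) Rx(roll)).
In Python, from station import arm gives the robot as it stands.
- The arm moves only by the shell command python3 nudge.py [FORCE], which reads ROWS from standard input. ROWS is a JSON list of rows, 1 to 20 of them, each of 5 numbers: the finger opening in m, then dx, dy, dz in units of 20 mm, then a turn about the tool's z in units of 0.1 rad; each row is the pose to reach, as a shift and turn from the pose commanded when the command began, along the tool's axes at that moment; what a row does not reach only later rows make up. A row lasts 1/12 s, in which the tool goes at most 0.0417 m and 0.125 rad, less where a joint would pass 70% of its speed; a pose out of reach is approached as far as the arm can. The fingers move at their own pace and stop on an object; FORCE is the grip in N (left out, the last holds). Time passes only in rows, so rows that do not move let the fingers close. It prints the time, the measured TCP pose, the force, the opening and the grip force at its end. Input that does not fit is refused with a message, and nothing moves.
- arm.get_state(): the state, without advancing time (a new reading comes with each control period).
- arm.grab_frame(name): name is "scene" or "top"; returns the picture (420x560x3 uint8, red, green, blue); there is no depth.
- arm.camera_params(name): a dict with "fx", "fy", "cx", "cy" (pixels), "T" (4x4, takes a point from camera to world coordinates). Camera axes: x right, y down, z forward; pixel columns grow to the right and rows downward; lengths in m; the calibration is good to about 2 mm. A picture is of the moment at which its call begins. camera_params takes no time and is no camera call.
- arm.job_done(): hands the job in; it is judged then, once.
The state is a dict: "t": time; "q": joint angles; "qd": joint speeds; "joint_efforts": joint torques, N m; "eef_pos": TCP position; "ee_rot": TCP orientation; "force": force on the tool from outside, world axes, zero at the start; "moment": the same for the moment, N m; "width": finger opening in m; "gripper_force": force on a finger pad.
Only numpy, scipy, OpenCV 4.12 (cv2) and the standard library are available. Lean on these libraries where they do the work, as an engineer would, in place of code of your own. Each camera call takes 0.05 s, during which the arm holds its last target. There are 200 camera calls.

## Working session

There is one attempt and no reset: what is moved stays moved. The work goes in short steps, Python scripts to look and compute and a shell command to move; the robot and the scene stay as the last step left them, time stands still between calls to the robot, and variables do not carry over. Pictures are saved under pics/ and viewed, at most 14 in all, crops included, and the job is handed in when it is done.

```bash
ls; mkdir -p pics
python3 - <<'E'
from station import arm
import cv2,numpy as np
for n in("scene","top"):
    f=arm.grab_frame(n); cv2.imwrite(f"pics/{n}0.png",f[:,:,::-1]); p=arm.camera_params(n)
    print(n,p["fx"],p["fy"],p["cx"],p["cy"]);print(np.round(p["T"],4))
print(arm.get_state(),arm.hold_point_z)
E
```

```text
nudge.py
pics
station.py
scene 508.5748064529862 508.5748064529862 281.43188468445334 207.41193074624115
[[-0.7497  0.4419 -0.4926  1.2373]
 [ 0.6617  0.5121 -0.5476  0.733 ]
 [ 0.0103 -0.7365 -0.6763  0.9165]
 [ 0.      0.      0.      1.    ]]
top 439.4460006333151 439.4460006333151 272.49986609505294 208.5292217179154
[[-1.7100e-02 -9.9430e-01  1.0500e-01  4.8080e-01]
 [-9.9990e-01  1.7300e-02  9.0000e-04 -2.2000e-03]
 [-2.7000e-03 -1.0500e-01 -9.9450e-01  1.1447e+00]
 [ 0.0000e+00  0.0000e+00  0.0000e+00  1.0000e+00]]
{'t': 0.1, 'q': array([-1.01488675e+00,  3.59306279e-01,  1.11929940e-02, -2.98181728e-04,
       -1.22411477e+00, -2.88096004e-01]), 'qd': array([-0.00067204, -0.00227935,  0.00304368, -0.00011109, -0.00119539,
       -0.0009102 ]), 'joint_efforts': array([-1.51791290e-03, -5.84163845e+01,  2.93752581e+01,  7.01562747e+00,
        1.00997166e-02, -4.79220512e-05]), 'eef_pos': array([ 0.17848165, -0.65053914,  0.22574256]), 'ee_rot': array([ 3.14014028e+00, -1.38053337e-04, -2.87388049e+00]), 'force': array([-0.43683819,  0.21408297,  0.00277171]), 'moment': array([ 0.00028367, -0.08428606,  0.0417398 ]), 'gripper_force': 0.0, 'width': 0.0874823577894411} 0.0188
```
View pics/top0.png

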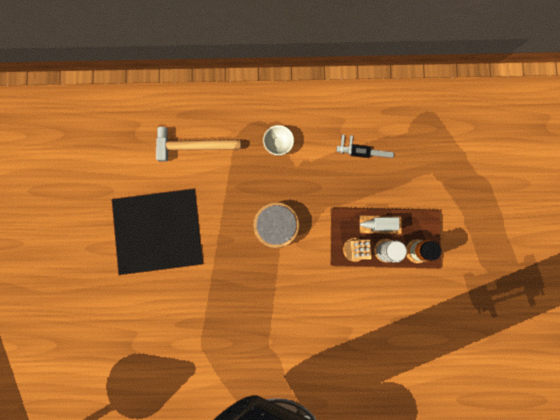

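View pics/scene0.png

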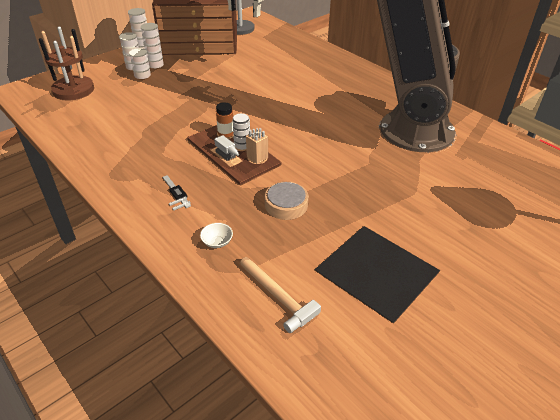

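The top view shows the mat at about (157,231), the stump at (276,225) and the board at (387,238). On the board, left to right, stand the punch block (358,249), the pot tower (391,251) and the jar (425,250). The anvil is at (382,224) with its horn to the left (+y). The scene view shows the same layout from the far side.

Create h.py:
```python
import numpy as np,cv2
from station import arm
def ray(n,uv,z):
    p=arm.camera_params(n);T=p["T"];uv=np.atleast_2d(uv).astype(float)
    d=np.c_[(uv[:,0]-p["cx"])/p["fx"],(uv[:,1]-p["cy"])/p["fy"],np.ones(len(uv))]@T[:3,:3].T
    o=T[:3,3]; return (o+d*((z-o[2])/d[:,2])[:,None])[:,:2]
def proj(n,X):
    p=arm.camera_params(n);T=p["T"];c=(np.atleast_2d(X)-T[:3,3])@T[:3,:3]
    return np.c_[c[:,0]/c[:,2]*p["fx"]+p["cx"],c[:,1]/c[:,2]*p["fy"]+p["cy"]]
def grab(n,name=None):
    f=arm.grab_frame(n)
    if name: cv2.imwrite(f"pics/{name}.png",f[:,:,::-1])
    return f
def crop(f,x0,y0,x1,y1,s,name):
    cv2.imwrite(f"pics/{name}.png",cv2.resize(f[y0:y1,x0:x1,::-1],None,fx=s,fy=s,interpolation=cv2.INTER_CUBIC))
```

Run:
```python
from h import *
t=cv2.imread("pics/top0.png")[:,:,::-1]; s=cv2.imread("pics/scene0.png")[:,:,::-1]
a=cv2.resize(t[195:280,320:455],None,fx=5.9,fy=5.9,interpolation=cv2.INTER_CUBIC)
cv2.imwrite("pics/c_top.png",a[:,:,::-1]); crop(s,180,95,285,185,6,"c_scene")
# mat
m=(t.max(2)<45).astype(np.uint8); m[:,:90]=0;m[:, 220:]=0;m[:180]=0;m[290:]=0
c=max(cv2.findContours(m,0,1)[0],key=cv2.contourArea);r=cv2.minAreaRect(ray("top",c[:,0]+0.0,.004).astype(np.float32)*1000);print("mat",r)
# stump pad grey
hsv=cv2.cvtColor(t,cv2.COLOR_RGB2HSV)
m=((hsv[...,1]<70)&(hsv[...,2]>50)).astype(np.uint8);m2=m*0;m2[195:255,245:310]=m[195:255,245:310]
c=max(cv2.findContours(m2,0,1)[0],key=cv2.contourArea);print("pad",cv2.fitEllipse(ray("top",c[:,0],.04).astype(np.float32)*1000))
# board: dark brown
print(t[213,340],t[262,345],t[240,437],t[205,387],t[235,337])
m=((t[...,0]<110)&(t[...,1]<50)&(t[...,2]<50)).astype(np.uint8);m2=m*0;m2[200:275,322:450]=m[200:275,322:450]
c=np.vstack(cv2.findContours(m2,0,1)[0]);print("board",cv2.minAreaRect(ray("top",c[:,0],.012).astype(np.float32)*1000))
```

```text
mat ((547.973876953125, 300.36248779296875), (193.9229736328125, 214.5330352783203), 6.272809982299805)
pad ((557.123291015625, -9.176880836486816), (94.32469177246094, 96.37533569335938), 9.187143325805664)
[116  61  29] [98 53 27] [67 36 23] [178 106  41] [106  54  28]
board ((522.5140380859375, -292.6754150390625), (279.4803161621094, 147.18392944335938), 88.1075439453125)
```

View pics/c_top.png

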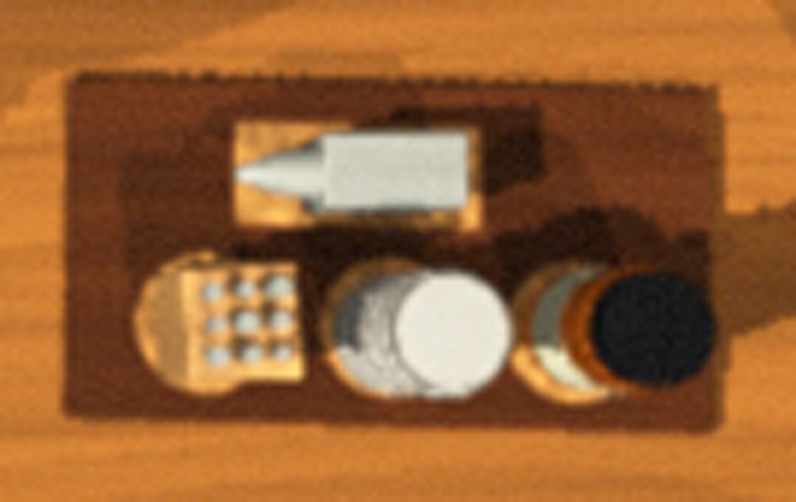

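View pics/c_scene.png

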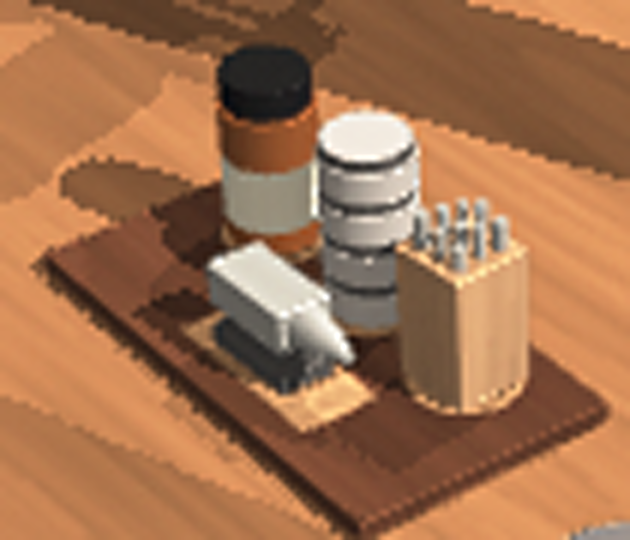

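Run:
```python
from h import *
t=cv2.imread("pics/top0.png")[:,:,::-1]; s=cv2.imread("pics/scene0.png")[:,:,::-1]
ct=lambda P:(np.array(P)+.5)/5.9-.5+[320,195]
cs=lambda P:(np.array(P)+.5)/6-.5+[180,95]
def rect(n,P,z):
    g=ray(n,P,z)*1000; print(n,np.round(g,1).tolist(),"c",np.round(g.mean(0),1)); return g
g=rect("top",ct([(68,76),(716,86),(719,430),(66,416)]),.012)
d=lambda a:np.degrees(np.arctan2(a[1],a[0]))
print("board yaw",d(g[0]-g[1])-90,d(g[3]-g[2])-90,"len",np.linalg.norm(g[0]-g[1]),np.linalg.norm(g[1]-g[2]))
g=rect("scene",cs([(44,258),(362,533),(606,408)]),.012);print("board c scene",(g[0]+g[2])/2, d(g[1]-g[0])-90)
g=rect("top",ct([(323,136),(467,130),(469,208),(324,211)]),.060);print("anvil yaw",d(g[0]-g[1])-90,d(g[3]-g[2])-90)
g=rect("scene",cs([(210,263),(285,323),(329,292),(259,243)]),.060);print("anvil yaw",d(g[1]-g[0])-90,d(g[2]-g[3])-90)
g=rect("top",ct([(184,264),(299,262),(303,381),(185,384)]),.088);print("block yaw",d(g[0]-g[1])-90,d(g[3]-g[2])-90)
g=rect("scene",cs([(397,245),(459,282),(527,246),(466,215)]),.088);print("block yaw",d(g[1]-g[0])-90,d(g[2]-g[3])-90)
g=rect("scene",cs([(402,395),(460,412),(524,395)]),.012)
# pots top, cap (top view & scene)
def circ(n,img,m,box,z,nm):
    x0,y0,x1,y1=box;k=np.zeros(img.shape[:2],np.uint8);k[y0:y1,x0:x1]=m[y0:y1,x0:x1]
    k=cv2.resize(k*255,None,fx=4,fy=4,interpolation=cv2.INTER_LINEAR)>127
    c=max(cv2.findContours(k.astype(np.uint8),0,1)[0],key=cv2.contourArea)[:,0]
    e=cv2.fitEllipse(ray(n,(c+.5)/4-.5,z).astype(np.float32)*1000);print(nm,n,np.round(e[0],1),np.round(e[1],1))
mn=t.min(2).astype(int);mx=t.max(2)
circ("top",t,(mn>195),(384,235,410,266),.108,"pot")
circ("top",t,(mx<50),(418,235,446,264),.108,"cap")
S=s.min(2);
g=rect("scene",cs([(318,140),(414,140),(366,113),(366,165)]),.108);print("pot scene c",(g[0]+g[1])/2,(g[2]+g[3])/2)
g=rect("scene",cs([(218,72),(313,72),(266,45),(266,98)]),.108);print("cap scene c",(g[0]+g[1])/2,(g[2]+g[3])/2)
# expected spots
```

```text
top [[600.5, -153.1], [591.2, -437.1], [441.6, -429.8], [452.4, -147.6]] c [ 521.4 -291.9]
board yaw -1.8852232817813501 -2.1941872287047346 len 284.18519661950427 149.72708268623143
scene [[588.5, -428.3], [600.5, -148.2], [452.8, -145.6]] c [ 547.3 -240.7]
board c scene [ 520.62409777 -286.93355509] -2.4581231088208284
top [[568.3, -252.8], [569.8, -313.3], [537.0, -312.6], [536.8, -251.9]] c [ 553.  -282.6]
anvil yaw 1.4012845295281409 0.19856327812794916
scene [[564.2, -310.8], [566.3, -247.6], [535.1, -254.1], [536.0, -309.0]] c [ 550.4 -280.4]
anvil yaw -1.8947174834573417 0.9338405139284589
top [[514.8, -187.7], [514.8, -234.5], [466.8, -234.1], [466.4, -186.4]] c [ 490.7 -210.7]
block yaw 0.010662444962122208 0.4698700368712565
scene [[510.3, -231.2], [507.2, -188.7], [464.1, -190.5], [469.5, -229.4]] c [ 487.8 -209.9]
block yaw 4.262647981668309 7.949165182364013
scene [[521.3, -218.1], [508.4, -189.2], [476.2, -179.4]] c [ 502.  -195.6]
pot top [ 485.3 -289.5] [41.5 42.8]
cap top [ 486.1 -370.1] [44.5 48.9]
scene [[501.6, -302.3], [466.3, -272.1], [469.1, -306.3], [497.5, -270.0]] c [ 483.6 -287.7]
pot scene c [ 483.97766454 -287.2102966 ] [ 483.2738074  -288.12074236]
scene [[501.8, -383.9], [465.8, -353.2], [468.2, -389.1], [498.0, -349.0]] c [ 483.5 -368.8]
cap scene c [ 483.77428442 -368.57920297] [ 483.12948988 -369.04136883]
```

Everything agrees across the two views to about 2 mm. The jar is at (485,-369), the pots at (484.5,-288.5), the block at (489.5,-210.5) and the anvil at (552,-281.5), all in mm. I'll take the jar and then the pots with a diagonal grip, and the block with a grip along y.

```bash
cat > go.py <<'E'
# prints shift in tool axes from the measured pose to a list of TCP targets "x,y,z,yaw" (mm, rad)
import sys
from h import *
from scipy.spatial.transform import Rotation as Ro
s=arm.get_state();R=Ro.from_euler("xyz",s["ee_rot"]).as_matrix();p=s["eef_pos"]
print("t%.1f"%s["t"],"tcp",np.round(p*1000,1),"rpy",np.round(s["ee_rot"],3),"w%.1f"%(s["width"]*1000))
for a in sys.argv[1:]:
    x,y,z,w=map(float,a.split(","))
    print(a,"->",np.round(R.T@(np.array([x,y,z])/1000-p),4),"turn",round(-((w-s["ee_rot"][2]+np.pi)%(2*np.pi)-np.pi),3))
E
python3 go.py 485,-369.5,200,-2.356 485,-369.5,53,-2.356
```

```text
t0.1 tcp [ 178.5 -650.5  225.7] rpy [ 3.14  -0.    -2.874] w87.5
485,-369.5,200,-2.356 -> [-0.3699  0.1899  0.026 ] turn -0.518
485,-369.5,53,-2.356 -> [-0.37    0.1897  0.173 ] turn -0.518
```

The rows are not in the units I measure in: shifts go in units of 20 mm and turns go in units of 0.1 rad. I convert before sending: -0.37 m is -18.5, 0.19 m is 9.5, -0.518 rad is -5.18.

```bash
echo '[[0.07, -18.5, 9.5, 1.3, -5.18], [0.07, -18.5, 9.5, 1.3, -5.18], [0.07, -18.5, 9.5, 1.3, -5.18], [0.07, -18.5, 9.5, 1.3, -5.18], [0.07, -18.5, 9.5, 1.3, -5.18], [0.07, -18.5, 9.5, 1.3, -5.18], [0.07, -18.5, 9.5, 1.3, -5.18], [0.07, -18.5, 9.5, 1.3, -5.18], [0.07, -18.5, 9.5, 1.3, -5.18], [0.07, -18.5, 9.5, 1.3, -5.18], [0.07, -18.5, 9.5, 1.3, -5.18], [0.07, -18.5, 9.5, 1.3, -5.18], [0.07, -18.5, 9.5, 1.3, -5.18], [0.07, -18.5, 9.5, 1.3, -5.18]]' | python3 nudge.py 25
python3 go.py 485,-369.5,53,-2.356; python3 -c "
from h import *
crop(grab('scene'),150,60,310,190,5,'c1')"
```

```text
t: 1.27
eef_pos: [0.4845, -0.3702, 0.2004]
ee_rot: [3.141, -0.0, -2.356]
force: [0.4, -0.1, 0.3]
width: 0.0699
gripper_force: 0.0
t1.3 tcp [ 484.5 -370.2  200.4] rpy [ 3.141 -0.    -2.356] w69.9
485,-369.5,53,-2.356 -> [-9.000e-04  1.000e-04  1.474e-01] turn -0.0
```

View pics/c1.png

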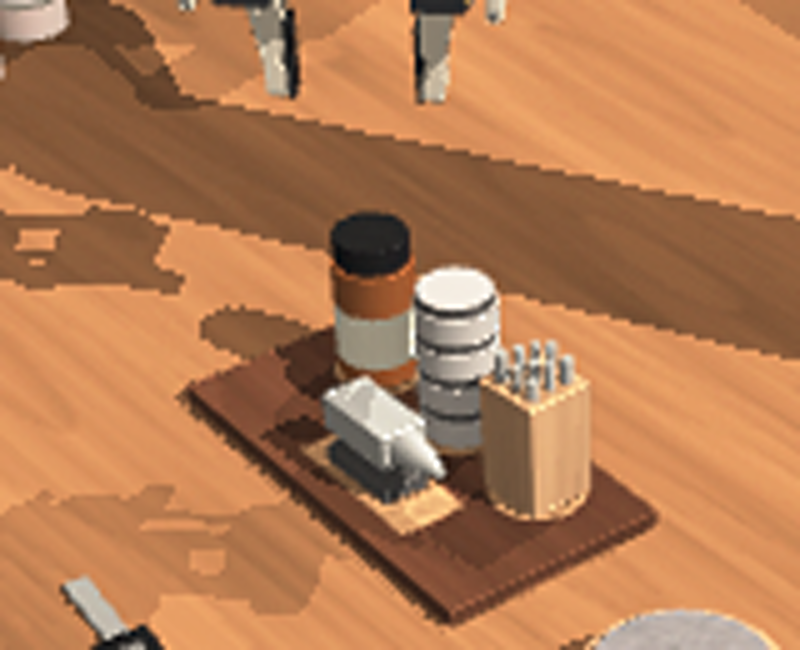

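The fingers are open above the jar, at about (345,60) in the crop, and the scene is unchanged. Next I descend, close and lift.

```bash
echo '[[0.07, -0.05, 0, 1.5, 0], [0.07, -0.05, 0, 3, 0], [0.07, -0.05, 0, 4.5, 0], [0.07, -0.05, 0, 6, 0], [0.07, -0.05, 0, 7, 0], [0.07, -0.05, 0, 7.35, 0], [0.07, -0.05, 0, 7.35, 0], [0.07, -0.05, 0, 7.35, 0]]' | python3 nudge.py
echo '[[0.04, 0, 0, 0, 0], [0.04, 0, 0, 0, 0], [0.04, 0, 0, 0, 0], [0.04, 0, 0, 0, 0], [0.04, 0, 0, 0, 0], [0.04, 0, 0, 0, 0], [0.04, 0, 0, 0, 0], [0.04, 0, 0, 0, 0]]' | python3 nudge.py 25
python3 go.py
```

```text
t: 1.98
eef_pos: [0.4858, -0.37, 0.0544]
ee_rot: [-3.141, -0.0, -2.357]
force: [-0.4, 0.0, 0.3]
width: 0.0697
gripper_force: 0.0
t: 2.65
eef_pos: [0.4863, -0.3693, 0.0547]
ee_rot: [-3.14, 0.0, -2.355]
force: [-2.0, 1.7, 7.0]
width: 0.0507
gripper_force: 25.0
t2.6 tcp [ 486.3 -369.3   54.7] rpy [-3.14   0.    -2.355] w50.7
```

```bash
echo '[[0.04, 0, 0, -1.5, 0], [0.04, 0, 0, -3.5, 0], [0.04, 0, 0, -5.5, 0], [0.04, 0, 0, -7.25, 0], [0.04, 0, 0, -7.25, 0], [0.04, 0, 0, -7.25, 0]]' | python3 nudge.py
python3 go.py 592,360,199,-2.356
```

```text
t: 3.15
eef_pos: [0.4869, -0.3693, 0.2011]
ee_rot: [-3.137, 0.002, -2.356]
force: [-0.1, 0.0, -3.0]
width: 0.0508
gripper_force: 25.0
t3.1 tcp [ 486.9 -369.3  201.1] rpy [-3.137e+00  2.000e-03 -2.356e+00] w50.8
592,360,199,-2.356 -> [-0.5902  0.4411  0.0015] turn 0.0
```

Converted, -0.565 m is -28.25, -0.54 m is -27.

```bash
echo '[[0.04, -0.5, 0.375, 0, 0], [0.04, -1.5, 1.1, 0, 0], [0.04, -3, 2.25, 0, 0], [0.04, -4.5, 3.35, 0, 0], [0.04, -6, 4.5, 0, 0], [0.04, -7.5, 5.6, 0, 0], [0.04, -9, 6.75, 0, 0], [0.04, -10.5, 7.85, 0, 0], [0.04, -12, 9, 0, 0], [0.04, -13.5, 10.1, 0, 0], [0.04, -15, 11.2, 0, 0], [0.04, -16.5, 12.35, 0, 0], [0.04, -18, 13.45, 0, 0], [0.04, -19.5, 14.6, 0, 0], [0.04, -21, 15.7, 0, 0], [0.04, -22.5, 16.8, 0, 0], [0.04, -24, 17.95, 0, 0], [0.04, -25.5, 19.05, 0, 0], [0.04, -27, 20.2, 0, 0], [0.04, -28.25, 21.15, 0, 0]]' | python3 nudge.py
echo '[[0.04, -0.85, 0.6, 0, 0], [0.04, -1.25, 0.9, 0, 0], [0.04, -1.25, 0.9, 0, 0], [0.04, -1.25, 0.9, 0, 0]]' | python3 nudge.py
python3 go.py 592,360,46,-2.356
```

```text
t: 4.82
eef_pos: [0.5845, 0.332, 0.196]
ee_rot: [3.141, -0.004, -2.355]
force: [1.2, 0.0, -1.2]
width: 0.0505
gripper_force: 25.0
t: 5.15
eef_pos: [0.5897, 0.3598, 0.1964]
ee_rot: [3.141, -0.004, -2.355]
force: [0.6, -1.0, -1.9]
width: 0.0504
gripper_force: 25.0
t5.2 tcp [589.7 359.8 196.4] rpy [ 3.141 -0.004 -2.355] w50.4
592,360,46,-2.356 -> [-0.0023 -0.0015  0.1504] turn 0.001
```

Converted, 0.146 m is 7.3, 0.14 m is 7.

```bash
echo '[[0.04, -0.1, -0.05, 1.5, 0], [0.04, -0.1, -0.05, 3, 0], [0.04, -0.1, -0.05, 4.5, 0], [0.04, -0.1, -0.05, 6, 0], [0.04, -0.1, -0.05, 7, 0], [0.04, -0.1, -0.05, 7.3, 0], [0.04, -0.1, -0.05, 7.3, 0], [0.04, -0.1, -0.05, 7.3, 0]]' | python3 nudge.py
echo '[[0.04, 0, 0, 0.05, 0], [0.04, 0, 0, 0.1, 0], [0.04, 0, 0, 0.1, 0], [0.04, 0, 0, 0.1, 0]]' | python3 nudge.py
```

```text
t: 5.82
eef_pos: [0.5935, 0.3602, 0.0535]
ee_rot: [-3.141, 0.001, -2.356]
force: [1.1, 0.6, -1.2]
width: 0.0506
gripper_force: 25.0
t: 6.15
eef_pos: [0.5933, 0.361, 0.0515]
ee_rot: [3.142, 0.001, -2.356]
force: [0.1, 0.5, -1.9]
width: 0.0506
gripper_force: 25.0
```

Converted, 0.004 m is 0.2, 0.003 m is 0.15.

```bash
echo '[[0.04, 0, 0, 0.05, 0], [0.04, 0, 0, 0.1, 0], [0.04, 0, 0, 0.15, 0], [0.04, 0, 0, 0.2, 0], [0.04, 0, 0, 0.2, 0]]' | python3 nudge.py
echo '[[0.04, 0, 0, 0.025, 0], [0.04, 0, 0, 0.05, 0], [0.04, 0, 0, 0.05, 0]]' | python3 nudge.py;echo '[[0.04, 0, 0, 0.025, 0], [0.04, 0, 0, 0.05, 0], [0.04, 0, 0, 0.05, 0]]' | python3 nudge.py
```

```text
t: 6.57
eef_pos: [0.5931, 0.3608, 0.0468]
ee_rot: [-3.141, 0.0, -2.356]
force: [-1.1, -0.3, 0.3]
width: 0.0509
gripper_force: 25.0
t: 6.82
eef_pos: [0.5931, 0.3608, 0.0468]
ee_rot: [-3.141, 0.001, -2.355]
force: [-2.9, -0.6, 6.6]
width: 0.0505
gripper_force: 25.0
t: 7.07
eef_pos: [0.5931, 0.3609, 0.0468]
ee_rot: [-3.141, 0.001, -2.355]
force: [-6.6, -1.6, 14.5]
width: 0.0506
gripper_force: 25.0
```

Converted, -0.155 m is -7.75, -0.14 m is -7.

```bash
echo '[[0.04, 0, 0, -0.05, 0], [0.04, 0, 0, -0.075, 0], [0.055, 0, 0, -0.075, 0], [0.07, 0, 0, -0.075, 0], [0.07, 0, 0, -0.075, 0], [0.07, 0, 0, -0.075, 0], [0.07, 0, 0, -0.075, 0], [0.07, 0, 0, -1.5, 0], [0.07, 0, 0, -3, 0], [0.07, 0, 0, -5, 0], [0.07, 0, 0, -7, 0], [0.07, 0, 0, -7.75, 0], [0.07, 0, 0, -7.75, 0]]' | python3 nudge.py
python3 go.py 486,-288.5,200,-2.356
```

```text
t: 8.15
eef_pos: [0.5952, 0.3622, 0.2058]
ee_rot: [-3.14, 0.009, -2.355]
force: [-0.2, 0.0, -0.3]
width: 0.0699
gripper_force: 0.0
t8.2 tcp [595.2 362.2 205.8] rpy [-3.14   0.009 -2.355] w69.9
486,-288.5,200,-2.356 -> [ 0.5377 -0.3824  0.0014] turn 0.001
```

```bash
echo '[[0.07, 5, -3.55, 0, 0], [0.07, 10, -7.1, 0, 0], [0.07, 15, -10.65, 0, 0], [0.07, 27, -19.1, 0, 0], [0.07, 27, -19.1, 0, 0], [0.07, 27, -19.1, 0, 0], [0.07, 27, -19.1, 0, 0], [0.07, 27, -19.1, 0, 0], [0.07, 27, -19.1, 0, 0], [0.07, 27, -19.1, 0, 0], [0.07, 27, -19.1, 0, 0], [0.07, 27, -19.1, 0, 0], [0.07, 27, -19.1, 0, 0], [0.07, 27, -19.1, 0, 0], [0.07, 27, -19.1, 0, 0], [0.07, 27, -19.1, 0, 0], [0.07, 27, -19.1, 0, 0], [0.07, 27, -19.1, 0, 0], [0.07, 27, -19.1, 0, 0], [0.07, 27, -19.1, 0, 0]]' | python3 nudge.py
python3 go.py 485,-288.5,54,-2.356
python3 -c "
from h import *
f=grab('top','t2')"
```

```text
t: 9.82
eef_pos: [0.4816, -0.2905, 0.1994]
ee_rot: [3.141, 0.0, -2.355]
force: [0.0, -0.3, 1.1]
width: 0.0702
gripper_force: 0.0
t9.8 tcp [ 481.6 -290.5  199.4] rpy [ 3.141  0.    -2.355] w70.2
485,-288.5,54,-2.356 -> [-0.0038 -0.001   0.1454] turn 0.001
```

View pics/t2.png

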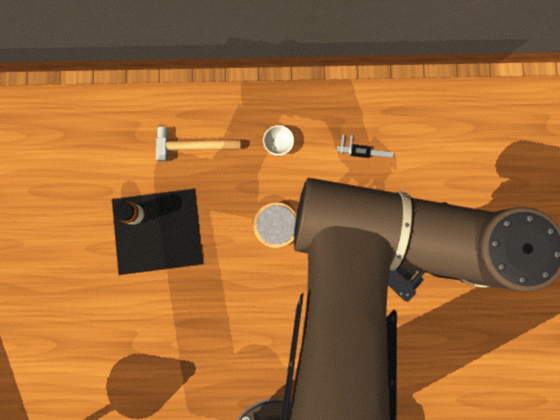

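The jar stands upright on the mat at about (133,212), and the arm is over the pots. Next I pick up the pots.

Converted, 0.146 m is 7.3, 0.14 m is 7.

```bash
echo '[[0.07, -0.15, -0.05, 1.5, 0], [0.07, -0.15, -0.05, 3, 0], [0.07, -0.15, -0.05, 4.5, 0], [0.07, -0.15, -0.05, 6, 0], [0.07, -0.15, -0.05, 7, 0], [0.07, -0.15, -0.05, 7.3, 0], [0.07, -0.15, -0.05, 7.3, 0], [0.07, -0.15, -0.05, 7.3, 0]]' | python3 nudge.py
echo '[[0.04, 0, 0, 0, 0], [0.04, 0, 0, 0, 0], [0.04, 0, 0, 0, 0], [0.04, 0, 0, 0, 0], [0.04, 0, 0, 0, 0], [0.04, 0, 0, 0, 0], [0.04, 0, 0, 0, 0]]' | python3 nudge.py 25
echo '[[0.04, 0, 0, -1.5, 0], [0.04, 0, 0, -3.5, 0], [0.04, 0, 0, -5.5, 0], [0.04, 0, 0, -7.25, 0], [0.04, 0, 0, -7.25, 0], [0.04, 0, 0, -7.25, 0]]' | python3 nudge.py
python3 go.py 604,251,199,-2.356
```

```text
t: 10.53
eef_pos: [0.4853, -0.2895, 0.0544]
ee_rot: [-3.141, 0.0, -2.354]
force: [1.0, -0.2, 0.8]
width: 0.07
gripper_force: 0.0
t: 11.12
eef_pos: [0.4847, -0.2899, 0.0546]
ee_rot: [-3.141, 0.001, -2.356]
force: [-2.0, 3.6, 6.6]
width: 0.0504
gripper_force: 25.0
t: 11.62
eef_pos: [0.4854, -0.2901, 0.2009]
ee_rot: [-3.138, 0.003, -2.356]
force: [-0.1, 0.5, -3.8]
width: 0.0508
gripper_force: 25.0
t11.6 tcp [ 485.4 -290.1  200.9] rpy [-3.138e+00  3.000e-03 -2.356e+00] w50.8
604,251,199,-2.356 -> [-0.4666  0.2987  0.0021] turn -0.0
```

Converted, -0.03 m is -1.5, -0.467 m is -23.35.

```bash
echo '[[0.04, -0.5, 0.32, 0, 0], [0.04, -1.5, 0.95, 0, 0], [0.04, -3, 1.9, 0, 0], [0.04, -4.5, 2.9, 0, 0], [0.04, -6, 3.85, 0, 0], [0.04, -7.5, 4.8, 0, 0], [0.04, -9, 5.75, 0, 0], [0.04, -10.5, 6.7, 0, 0], [0.04, -12, 7.7, 0, 0], [0.04, -13.5, 8.65, 0, 0], [0.04, -15, 9.6, 0, 0], [0.04, -16.5, 10.55, 0, 0], [0.04, -18, 11.5, 0, 0], [0.04, -19.5, 12.5, 0, 0], [0.04, -21, 13.45, 0, 0], [0.04, -22.25, 14.25, 0, 0], [0.04, -23, 14.7, 0, 0], [0.04, -23.35, 14.95, 0, 0], [0.04, -23.35, 14.95, 0, 0], [0.04, -23.35, 14.95, 0, 0]]' | python3 nudge.py
python3 go.py 604,251,50,-2.356
```

```text
t: 13.28
eef_pos: [0.6021, 0.2513, 0.1971]
ee_rot: [3.141, -0.003, -2.356]
force: [-0.6, -0.1, -2.4]
width: 0.0505
gripper_force: 25.0
t13.3 tcp [602.1 251.3 197.1] rpy [ 3.141e+00 -3.000e-03 -2.356e+00] w50.5
604,251,50,-2.356 -> [-0.0015 -0.0017  0.1471] turn 0.0
```

Converted, 0.146 m is 7.3, 0.15 m is 7.5.

```bash
echo '[[0.04, -0.05, -0.05, 1.5, 0], [0.04, -0.05, -0.05, 3, 0], [0.04, -0.05, -0.05, 4.5, 0], [0.04, -0.05, -0.05, 6, 0], [0.04, -0.05, -0.05, 7, 0], [0.04, -0.05, -0.05, 7.3, 0], [0.04, -0.05, -0.05, 7.35, 0], [0.04, -0.05, -0.05, 7.4, 0], [0.04, -0.05, -0.05, 7.45, 0], [0.04, -0.05, -0.05, 7.5, 0], [0.04, -0.05, -0.05, 7.5, 0], [0.04, -0.05, -0.05, 7.5, 0]]' | python3 nudge.py
echo '[[0.04, 0, 0, 0.025, 0], [0.04, 0, 0, 0.05, 0], [0.04, 0, 0, 0.075, 0], [0.04, 0, 0, 0.1, 0], [0.04, 0, 0, 0.1, 0]]' | python3 nudge.py
```

```text
t: 14.28
eef_pos: [0.6047, 0.2521, 0.0495]
ee_rot: [-3.141, 0.001, -2.356]
force: [1.5, 0.1, -2.2]
width: 0.0507
gripper_force: 25.0
t: 14.7
eef_pos: [0.6044, 0.2519, 0.0467]
ee_rot: [-3.142, 0.0, -2.356]
force: [-1.4, -0.3, 0.4]
width: 0.0506
gripper_force: 25.0
```

Converted, -0.155 m is -7.75, -0.14 m is -7.

```bash
echo '[[0.055, 0, 0, 0, 0], [0.07, 0, 0, 0, 0], [0.07, 0, 0, 0, 0], [0.07, 0, 0, 0, 0], [0.07, 0, 0, 0, 0], [0.07, 0, 0, -1.5, 0], [0.07, 0, 0, -3, 0], [0.07, 0, 0, -5, 0], [0.07, 0, 0, -7, 0], [0.07, 0, 0, -7.75, 0], [0.07, 0, 0, -7.75, 0]]' | python3 nudge.py
python3 - <<'E'
from h import *
a=grab('top','t3');b=grab('scene','s3')
A=cv2.resize(a[230:268,340:378],None,fx=10,fy=10,interpolation=cv2.INTER_CUBIC)
B=cv2.resize(b[122:168,236:276],None,fx=10,fy=10,interpolation=cv2.INTER_CUBIC)
H=max(len(A),len(B));o=np.zeros((H,A.shape[1]+B.shape[1],3),np.uint8);o[:len(A),:A.shape[1]]=A;o[:len(B),A.shape[1]:]=B
cv2.imwrite('pics/blk.png',o[:,:,::-1])
E
python3 go.py 489.5,-210.5,200,-3.14 489.5,-210.5,200,-3.09
```

```text
t: 15.62
eef_pos: [0.6067, 0.253, 0.2077]
ee_rot: [-3.139, 0.009, -2.355]
force: [0.4, 0.3, -0.5]
width: 0.07
gripper_force: 0.0
t15.7 tcp [604.6 252.  202.7] rpy [ 3.142e+00  2.000e-03 -2.356e+00] w70.1
489.5,-210.5,200,-3.14 -> [ 0.4085 -0.2456  0.0018] turn 0.784
489.5,-210.5,200,-3.09 -> [ 0.4085 -0.2456  0.0018] turn 0.734
```

View pics/blk.png

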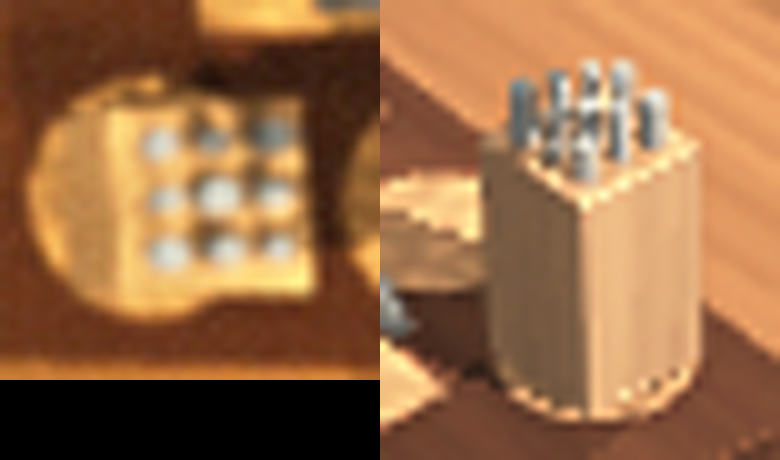

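View pics/s3.png

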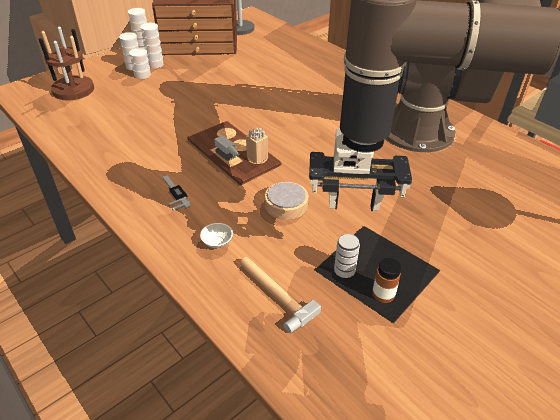

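The scene view shows the pots (347,257) and jar (387,280) upright on the mat. The crop shows the block turned about +3° (right edge (302,98) to (315,297)). Now the block.

```bash
echo '[[0.07, 5, -3, 0, 2], [0.07, 10, -6, 0, 4], [0.07, 15, -9, 0, 6], [0.07, 20.425, -12.28, 0, 7.24], [0.07, 20.425, -12.28, 0, 7.24], [0.07, 20.425, -12.28, 0, 7.24], [0.07, 20.425, -12.28, 0, 7.24], [0.07, 20.425, -12.28, 0, 7.24], [0.07, 20.425, -12.28, 0, 7.24], [0.07, 20.425, -12.28, 0, 7.24], [0.07, 20.425, -12.28, 0, 7.24], [0.07, 20.425, -12.28, 0, 7.24], [0.07, 20.425, -12.28, 0, 7.24], [0.07, 20.425, -12.28, 0, 7.24], [0.07, 20.425, -12.28, 0, 7.24], [0.07, 20.425, -12.28, 0, 7.24]]' | python3 nudge.py
python3 go.py 489.5,-210.5,54.5,-3.08
```

```text
t: 17.05
eef_pos: [0.4894, -0.21, 0.201]
ee_rot: [3.141, -0.001, -3.079]
force: [0.0, 0.1, 0.3]
width: 0.07
gripper_force: 0.0
t17.1 tcp [ 489.4 -210.   201. ] rpy [ 3.141e+00 -1.000e-03 -3.079e+00] w70.0
489.5,-210.5,54.5,-3.08 -> [-0.0002 -0.0006  0.1465] turn 0.001
```

Converted, 0.146 m is 7.3, 0.14 m is 7.

```bash
echo '[[0.07, 0, 0, 1.5, 0], [0.07, 0, 0, 3, 0], [0.07, 0, 0, 4.5, 0], [0.07, 0, 0, 6, 0], [0.07, 0, 0, 7, 0], [0.07, 0, 0, 7.3, 0], [0.07, 0, 0, 7.3, 0], [0.07, 0, 0, 7.3, 0]]' | python3 nudge.py
echo '[[0.035, 0, 0, 0, 0], [0.035, 0, 0, 0, 0], [0.035, 0, 0, 0, 0], [0.035, 0, 0, 0, 0], [0.035, 0, 0, 0, 0], [0.035, 0, 0, 0, 0], [0.035, 0, 0, 0, 0], [0.035, 0, 0, 0, 0]]' | python3 nudge.py 25
echo '[[0.035, 0, 0, -1.5, 0], [0.035, 0, 0, -3.5, 0], [0.035, 0, 0, -5.5, 0], [0.035, 0, 0, -7.25, 0], [0.035, 0, 0, -7.25, 0], [0.035, 0, 0, -7.25, 0]]' | python3 nudge.py
python3 go.py 498,294.5,199,-3.08
```

```text
t: 17.72
eef_pos: [0.4902, -0.2103, 0.0562]
ee_rot: [-3.141, 0.0, -3.078]
force: [0.2, 0.5, 1.2]
width: 0.0701
gripper_force: 0.0
t: 18.38
eef_pos: [0.4898, -0.2108, 0.0563]
ee_rot: [-3.141, 0.001, -3.08]
force: [-1.3, 1.9, 5.7]
width: 0.046
gripper_force: 24.8
t: 18.88
eef_pos: [0.4902, -0.2108, 0.2024]
ee_rot: [-3.141, 0.004, -3.08]
force: [-0.0, 1.1, -3.4]
width: 0.0462
gripper_force: 24.8
t18.9 tcp [ 490.2 -210.8  202.4] rpy [-3.141  0.004 -3.08 ] w46.2
498,294.5,199,-3.08 -> [-0.0388  0.5038  0.0035] turn -0.0
```

Converted, 0.504 m is 25.2, -0.039 m is -1.95.

```bash
echo '[[0.035, -0.05, 0.5, 0, 0], [0.035, -0.1, 1.5, 0, 0], [0.035, -0.25, 3, 0, 0], [0.035, -0.35, 4.5, 0, 0], [0.035, -0.45, 6, 0, 0], [0.035, -0.6, 7.5, 0, 0], [0.035, -0.7, 9, 0, 0], [0.035, -0.8, 10.5, 0, 0], [0.035, -0.9, 12, 0, 0], [0.035, -1.05, 13.5, 0, 0], [0.035, -1.15, 15, 0, 0], [0.035, -1.25, 16.5, 0, 0], [0.035, -1.4, 18, 0, 0], [0.035, -1.5, 19.5, 0, 0], [0.035, -1.6, 21, 0, 0], [0.035, -1.75, 22.5, 0, 0], [0.035, -1.85, 24, 0, 0], [0.035, -1.95, 25, 0, 0], [0.035, -1.95, 25.2, 0, 0], [0.035, -1.95, 25.2, 0, 0]]' | python3 nudge.py
python3 go.py 498,294.5,50,-3.08
```

```text
t: 20.55
eef_pos: [0.4961, 0.2955, 0.1984]
ee_rot: [-3.139, -0.003, -3.078]
force: [-0.5, -1.2, -2.2]
width: 0.0464
gripper_force: 24.8
t20.6 tcp [496.1 295.5 198.4] rpy [-3.139e+00 -3.000e-03 -3.078e+00] w46.4
498,294.5,50,-3.08 -> [-0.0022 -0.0008  0.1484] turn 0.002
```

```bash
echo '[[0.035, -0.1, -0.05, 1.5, 0], [0.035, -0.1, -0.05, 3, 0], [0.035, -0.1, -0.05, 4.5, 0], [0.035, -0.1, -0.05, 6, 0], [0.035, -0.1, -0.05, 7, 0], [0.035, -0.1, -0.05, 7.3, 0], [0.035, -0.1, -0.05, 7.35, 0], [0.035, -0.1, -0.05, 7.4, 0], [0.035, -0.1, -0.05, 7.45, 0], [0.035, -0.1, -0.05, 7.5, 0], [0.035, -0.1, -0.05, 7.5, 0], [0.035, -0.1, -0.05, 7.5, 0]]' | python3 nudge.py
echo '[[0.035, 0, 0, 0.025, 0], [0.035, 0, 0, 0.05, 0], [0.035, 0, 0, 0.075, 0], [0.035, 0, 0, 0.1, 0], [0.035, 0, 0, 0.1, 0]]' | python3 nudge.py
```

```text
t: 21.55
eef_pos: [0.4995, 0.2942, 0.0514]
ee_rot: [3.141, 0.001, -3.08]
force: [0.9, 0.6, -3.1]
width: 0.0459
gripper_force: 24.8
t: 21.97
eef_pos: [0.4992, 0.2938, 0.0484]
ee_rot: [-3.141, -0.0, -3.08]
force: [-0.7, -0.5, -2.1]
width: 0.0461
gripper_force: 24.8
```

Converted, -0.15 m is -7.5, -0.14 m is -7.

```bash
echo '[[0.035, 0, 0, 0.025, 0], [0.05, 0, 0, 0.025, 0], [0.065, 0, 0, 0.025, 0], [0.065, 0, 0, 0.025, 0], [0.065, 0, 0, 0.025, 0], [0.065, 0, 0, 0, 0], [0.065, 0, 0, -1.5, 0], [0.065, 0, 0, -3, 0], [0.065, 0, 0, -5, 0], [0.065, 0, 0, -7, 0], [0.065, 0, 0, -7.5, 0], [0.065, 0, 0, -7.5, 0]]' | python3 nudge.py
python3 go.py 552,-280.5,150,-1.568
```

```text
t: 22.97
eef_pos: [0.501, 0.2953, 0.2033]
ee_rot: [3.137, 0.006, -3.079]
force: [0.8, 0.3, -0.4]
width: 0.0649
gripper_force: 0.0
t23.0 tcp [501.  295.3 203.3] rpy [ 3.137  0.006 -3.079] w64.9
552,-280.5,150,-1.568 -> [-0.0147 -0.5781  0.0505] turn -1.511
```

Converted, -0.578 m is -28.9, -0.16 m is -8, -1.511 rad is -15.11.

```bash
echo '[[0.065, -0.15, -4, 0, -1.2], [0.065, -0.7, -8, 0, -3], [0.065, -0.7, -28.9, 2.5, -15.11], [0.065, -0.7, -28.9, 2.5, -15.11], [0.065, -0.7, -28.9, 2.5, -15.11], [0.065, -0.7, -28.9, 2.5, -15.11], [0.065, -0.7, -28.9, 2.5, -15.11], [0.065, -0.7, -28.9, 2.5, -15.11], [0.065, -0.7, -28.9, 2.5, -15.11], [0.065, -0.7, -28.9, 2.5, -15.11], [0.065, -0.7, -28.9, 2.5, -15.11], [0.065, -0.7, -28.9, 2.5, -15.11], [0.065, -0.7, -28.9, 2.5, -15.11], [0.065, -0.7, -28.9, 2.5, -15.11], [0.065, -0.7, -28.9, 2.5, -15.11], [0.065, -0.7, -28.9, 2.5, -15.11], [0.065, -0.7, -28.9, 2.5, -15.11], [0.065, -0.7, -28.9, 2.5, -15.11]]' | python3 nudge.py
python3 go.py 552,-280.5,31,-1.568
python3 -c "
from h import *
crop(grab('scene'),170,80,450,310,2.8,'c4')"
```

```text
t: 24.47
eef_pos: [0.5483, -0.2823, 0.1476]
ee_rot: [3.14, 0.001, -1.57]
force: [0.3, 0.5, -0.2]
width: 0.0648
gripper_force: 0.0
t24.5 tcp [ 548.3 -282.3  147.6] rpy [ 3.14e+00  1.00e-03 -1.57e+00] w64.8
552,-280.5,31,-1.568 -> [-0.0018 -0.0039  0.1166] turn -0.002
```

View pics/c4.png

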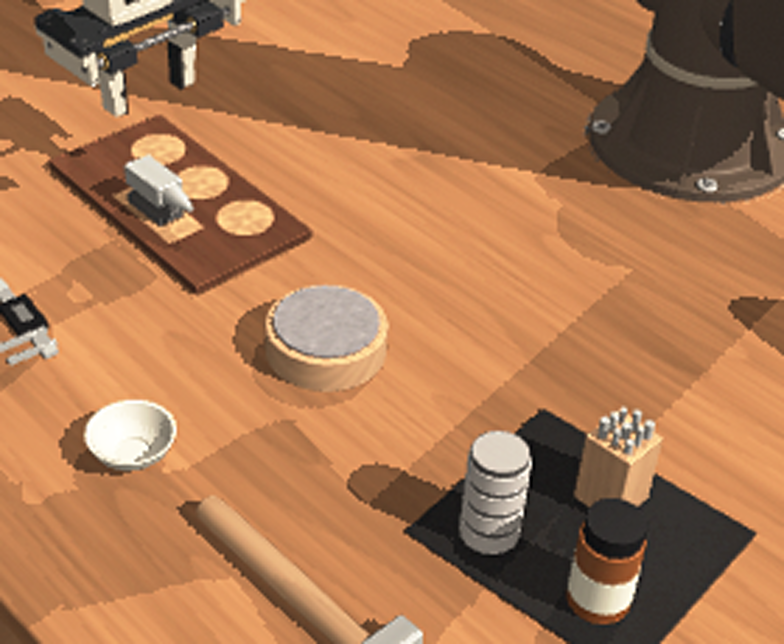

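All three stand on the mat and the anvil is untouched at (155,190) in the crop. Now I grip the anvil.

Converted, 0.116 m is 5.8, 0.112 m is 5.6.

```bash
echo '[[0.065, -0.1, -0.2, 1.25, 0], [0.065, -0.1, -0.2, 2.5, 0], [0.065, -0.1, -0.2, 3.75, 0], [0.065, -0.1, -0.2, 5, 0], [0.065, -0.1, -0.2, 5.6, 0], [0.065, -0.1, -0.2, 5.8, 0], [0.065, -0.1, -0.2, 5.8, 0], [0.065, -0.1, -0.2, 5.8, 0]]' | python3 nudge.py
echo '[[0.02, 0, 0, 0, 0], [0.02, 0, 0, 0, 0], [0.02, 0, 0, 0, 0], [0.02, 0, 0, 0, 0], [0.02, 0, 0, 0, 0], [0.02, 0, 0, 0, 0], [0.02, 0, 0, 0, 0], [0.02, 0, 0, 0, 0], [0.02, 0, 0, 0, 0], [0.02, 0, 0, 0, 0]]' | python3 nudge.py 45
python3 go.py
python3 - <<'E'
from h import *
c=cv2.imread('pics/t3.png')[:,:,::-1]
hsv=cv2.cvtColor(c,cv2.COLOR_RGB2HSV)
# stump pad in both saved views
for n,f,b in(("top",c,(245,195,310,255)),("scene",cv2.imread('pics/s3.png')[:,:,::-1],(262,175,310,220))):
    h=cv2.cvtColor(f,cv2.COLOR_RGB2HSV);x0,y0,x1,y1=b;k=np.zeros(f.shape[:2],np.uint8)
    k[y0:y1,x0:x1]=((h[...,1]<70)&(h[...,2]>50))[y0:y1,x0:x1]
    q=cv2.resize(k*255,None,fx=4,fy=4)>127
    C=max(cv2.findContours(q.astype(np.uint8),0,1)[0],key=cv2.contourArea)[:,0]
    print(n,cv2.fitEllipse(ray(n,(C+.5)/4-.5,.04).astype(np.float32)*1000))
E
```

```text
t: 25.18
eef_pos: [0.5539, -0.2799, 0.0338]
ee_rot: [-3.14, -0.001, -1.568]
force: [0.6, -0.6, 1.1]
width: 0.0651
gripper_force: 0.0
t: 26.02
eef_pos: [0.5522, -0.2803, 0.0328]
ee_rot: [3.141, 0.0, -1.569]
force: [-3.8, 0.3, 5.6]
width: 0.0317
gripper_force: 45.0
t26.0 tcp [ 552.2 -280.3   32.8] rpy [ 3.141  0.    -1.569] w31.7
top ((557.2291259765625, -8.957883834838867), (96.77970123291016, 98.14202880859375), 175.459716796875)
scene ((555.016357421875, -7.815384864807129), (98.3639144897461, 101.80335235595703), 137.16041564941406)
```

Converted, -0.1 m is -5, -0.08 m is -4.

```bash
echo '[[0.02, 0, 0, -1, 0], [0.02, 0, 0, -2.5, 0], [0.02, 0, 0, -4, 0], [0.02, 0, 0, -5, 0], [0.02, 0, 0, -5, 0], [0.02, 0, 0, -5, 0]]' | python3 nudge.py
python3 go.py 556.2,-7.2,130,-1.57
```

```text
t: 26.52
eef_pos: [0.5531, -0.2799, 0.1324]
ee_rot: [-3.14, 0.001, -1.569]
force: [-0.5, 0.8, -7.0]
width: 0.0317
gripper_force: 45.0
t26.5 tcp [ 553.1 -279.9  132.4] rpy [-3.140e+00  1.000e-03 -1.569e+00] w31.7
556.2,-7.2,130,-1.57 -> [-0.2727 -0.0035  0.0026] turn 0.001
```

Converted, -0.273 m is -13.65, -0.27 m is -13.5.

```bash
echo '[[0.02, -0.5, 0, 0, 0], [0.02, -1.5, 0, 0, 0], [0.02, -3, -0.05, 0, 0], [0.02, -4.5, -0.05, 0, 0], [0.02, -6, -0.1, 0, 0], [0.02, -7.5, -0.1, 0, 0], [0.02, -9, -0.15, 0, 0], [0.02, -10.5, -0.15, 0, 0], [0.02, -12, -0.175, 0, 0], [0.02, -13, -0.175, 0, 0], [0.02, -13.5, -0.175, 0, 0], [0.02, -13.65, -0.175, 0, 0], [0.02, -13.65, -0.175, 0, 0], [0.02, -13.65, -0.175, 0, 0]]' | python3 nudge.py
python3 go.py 556.2,-7.2,65,-1.57
```

```text
t: 27.68
eef_pos: [0.5551, -0.0077, 0.1315]
ee_rot: [3.14, -0.001, -1.569]
force: [-0.1, 0.0, -5.5]
width: 0.0323
gripper_force: 45.0
t27.7 tcp [555.1  -7.7 131.5] rpy [ 3.140e+00 -1.000e-03 -1.569e+00] w32.3
556.2,-7.2,65,-1.57 -> [-0.0005 -0.0012  0.0665] turn 0.001
```

Converted, 0.067 m is 3.35, 0.066 m is 3.3.

```bash
echo '[[0.02, 0, -0.05, 0.75, 0], [0.02, 0, -0.05, 1.5, 0], [0.02, 0, -0.05, 2.25, 0], [0.02, 0, -0.05, 2.9, 0], [0.02, 0, -0.05, 3.2, 0], [0.02, 0, -0.05, 3.3, 0], [0.02, 0, -0.05, 3.35, 0], [0.02, 0, -0.05, 3.35, 0]]' | python3 nudge.py
echo '[[0.02, 0, 0, 0.05, 0], [0.02, 0, 0, 0.1, 0], [0.02, 0, 0, 0.15, 0], [0.02, 0, 0, 0.15, 0]]' | python3 nudge.py
echo '[[0.02, 0, 0, 0.025, 0], [0.02, 0, 0, 0.05, 0], [0.02, 0, 0, 0.05, 0]]' | python3 nudge.py
```

```text
t: 28.35
eef_pos: [0.5573, -0.0076, 0.0659]
ee_rot: [-3.141, 0.0, -1.569]
force: [-0.3, -0.4, -5.5]
width: 0.0314
gripper_force: 45.0
t: 28.68
eef_pos: [0.5569, -0.0071, 0.0627]
ee_rot: [-3.141, 0.0, -1.569]
force: [0.3, 0.6, -5.7]
width: 0.0318
gripper_force: 45.0
t: 28.93
eef_pos: [0.5568, -0.0072, 0.0615]
ee_rot: [3.142, 0.0, -1.569]
force: [-0.3, 0.7, -5.9]
width: 0.0318
gripper_force: 45.0
```

The rows are not in the units I measure in: shifts go in units of 20 mm and turns go in units of 0.1 rad. I convert before sending: 0.001 m is 0.05, 0.0005 m is 0.025.

```bash
echo '[[0.02, 0, 0, 0.025, 0], [0.02, 0, 0, 0.05, 0], [0.02, 0, 0, 0.05, 0], [0.02, 0, 0, 0.05, 0]]' | python3 nudge.py
```

```text
t: 29.27
eef_pos: [0.5569, -0.0072, 0.0608]
ee_rot: [-3.141, 0.0, -1.569]
force: [-0.5, 0.0, -1.7]
width: 0.0318
gripper_force: 45.0
```

Converted, -0.145 m is -7.25, -0.13 m is -6.5.

```bash
echo '[[0.02, 0, 0, 0.02, 0], [0.04, 0, 0, 0.02, 0], [0.055, 0, 0, 0.02, 0], [0.055, 0, 0, 0.02, 0], [0.055, 0, 0, 0.02, 0], [0.055, 0, 0, 0.02, 0], [0.055, 0, 0, 0.02, 0], [0.065, 0, 0, -1, 0], [0.065, 0, 0, -2.5, 0], [0.065, 0, 0, -4.5, 0], [0.065, 0, 0, -6.5, 0], [0.065, 0, 0, -7.25, 0], [0.065, 0, 0, -7.25, 0]]' | python3 nudge.py
python3 go.py 499.2,293.8,205,-3.08
```

```text
t: 30.35
eef_pos: [0.5594, -0.0068, 0.2108]
ee_rot: [-3.133, 0.002, -1.568]
force: [0.4, -0.6, 0.1]
width: 0.0647
gripper_force: 0.0
t30.4 tcp [559.4  -6.8 210.8] rpy [-3.133e+00  2.000e-03 -1.568e+00] w64.7
499.2,293.8,205,-3.08 -> [-0.3008  0.0595  0.0058] turn 1.512
```

Converted, -0.3 m is -15, -0.15 m is -7.5, 1.512 rad is 15.12.

```bash
echo '[[0.07, -1.5, 0.3, 0, 1.2], [0.07, -3, 0.6, 0, 2.5], [0.07, -4.5, 0.9, 0, 5], [0.07, -7.5, 1.5, 0, 8], [0.07, -15, 2.975, 0, 15.12], [0.07, -15, 2.975, 0, 15.12], [0.07, -15, 2.975, 0, 15.12], [0.07, -15, 2.975, 0, 15.12], [0.07, -15, 2.975, 0, 15.12], [0.07, -15, 2.975, 0, 15.12], [0.07, -15, 2.975, 0, 15.12], [0.07, -15, 2.975, 0, 15.12], [0.07, -15, 2.975, 0, 15.12], [0.07, -15, 2.975, 0, 15.12], [0.07, -15, 2.975, 0, 15.12], [0.07, -15, 2.975, 0, 15.12]]' | python3 nudge.py 25
python3 go.py 499.2,293.8,48.4,-3.08
python3 - <<'E'
from h import *
a=grab('top');b=grab('scene')
A=cv2.resize(a[195:285,245:455],None,fx=3.5,fy=3.5,interpolation=cv2.INTER_CUBIC)
B=cv2.resize(b[170:225,255:315],None,fx=5,fy=5,interpolation=cv2.INTER_CUBIC)
o=np.zeros((len(A)+len(B),A.shape[1],3),np.uint8);o[:len(A)]=A;o[len(A):,:B.shape[1]]=B
cv2.imwrite('pics/anv.png',o[:,:,::-1])
E
```

```text
t: 31.68
eef_pos: [0.4967, 0.2925, 0.2053]
ee_rot: [-3.141, -0.0, -3.079]
force: [0.3, 0.7, -0.2]
width: 0.0701
gripper_force: 0.0
t31.7 tcp [496.7 292.5 205.3] rpy [-3.141 -0.    -3.079] w70.1
499.2,293.8,48.4,-3.08 -> [-0.0026  0.0012  0.1569] turn 0.001
```

View pics/anv.png

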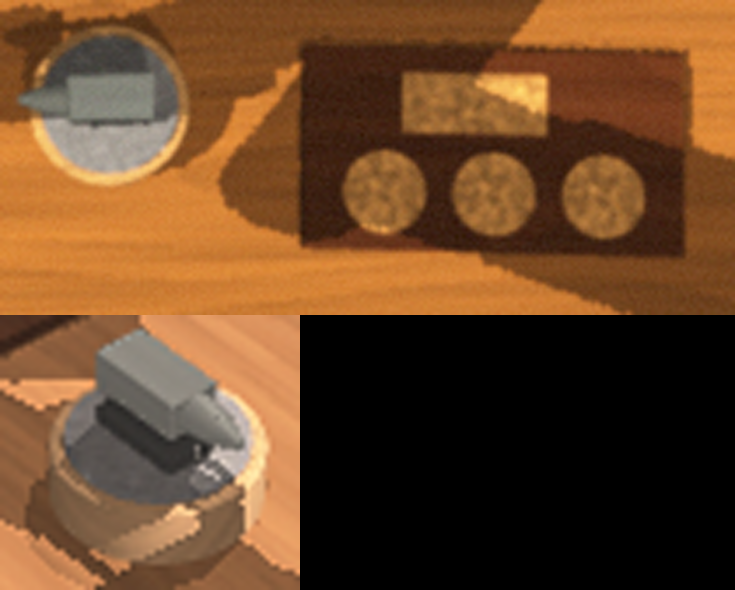

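The anvil stands upright on the stump, with its block centre at crop pixel (111,99), and the cork spots are clear at (384,192), (494,194) and (603,196). I'll compute those positions and pick up the block.

```bash
python3 - <<'E'
from h import *
ct=lambda P:(np.array(P)+.5)/3.5-.5+[245,195]
print("anvil",ray("top",ct([(111.5,99)]),.088)*1000,"spots",ray("top",ct([(384,192),(494,194.5),(603.5,196.5)]),.012)*1000)
E
echo '[[0.07, -0.13, 0.05, 1.5, 0], [0.07, -0.13, 0.05, 3, 0], [0.07, -0.13, 0.05, 4.5, 0], [0.07, -0.13, 0.05, 6, 0], [0.07, -0.13, 0.05, 7.25, 0], [0.07, -0.13, 0.05, 7.75, 0], [0.07, -0.13, 0.05, 7.75, 0], [0.07, -0.13, 0.05, 7.75, 0]]' | python3 nudge.py
python3 go.py 499.2,293.8,48.4,-3.08
```

```text
anvil [[557.32314199 -10.26788432]] spots [[ 491.08606009 -209.30237402]
 [ 487.88479041 -289.77509767]
 [ 485.0563715  -369.84214533]]
t: 32.45
eef_pos: [0.4997, 0.294, 0.051]
ee_rot: [-3.141, 0.0, -3.08]
force: [-0.4, 0.1, 1.4]
width: 0.0703
gripper_force: 0.0
t32.5 tcp [499.7 294.   51. ] rpy [-3.141  0.    -3.08 ] w70.3
499.2,293.8,48.4,-3.08 -> [ 0.0005 -0.0002  0.0026] turn -0.0
```

Converted, 0.0025 m is 0.125, 0.001 m is 0.05.

```bash
echo '[[0.07, 0.025, 0, 0.05, 0], [0.07, 0.025, 0, 0.125, 0], [0.035, 0.025, 0, 0.125, 0], [0.035, 0.025, 0, 0.125, 0], [0.035, 0.025, 0, 0.125, 0], [0.035, 0.025, 0, 0.125, 0], [0.035, 0.025, 0, 0.125, 0], [0.035, 0.025, 0, 0.125, 0], [0.035, 0.025, 0, 0.125, 0]]' | python3 nudge.py 25
echo '[[0.035, 0, 0, -1.5, 0], [0.035, 0, 0, -3.5, 0], [0.035, 0, 0, -5.5, 0], [0.035, 0, 0, -7.5, 0], [0.035, 0, 0, -7.75, 0], [0.035, 0, 0, -7.75, 0]]' | python3 nudge.py
python3 go.py 489.8,-210.8,203,-3.08
```

```text
t: 33.2
eef_pos: [0.4989, 0.2939, 0.0484]
ee_rot: [3.141, 0.0, -3.081]
force: [-1.1, 0.4, 4.3]
width: 0.0461
gripper_force: 24.8
t: 33.7
eef_pos: [0.4998, 0.2948, 0.206]
ee_rot: [3.138, 0.004, -3.081]
force: [-0.3, -0.0, -3.4]
width: 0.0459
gripper_force: 24.8
t33.7 tcp [499.8 294.8 206. ] rpy [ 3.138  0.004 -3.081] w45.9
489.8,-210.8,203,-3.08 -> [ 0.0407 -0.5041  0.0008] turn -0.001
```

Converted, -0.504 m is -25.2, -0.5 m is -25.

```bash
echo '[[0.035, 0.05, -0.5, 0, 0], [0.035, 0.1, -1.5, 0, 0], [0.035, 0.25, -3, 0, 0], [0.035, 0.35, -4.5, 0, 0], [0.035, 0.5, -6, 0, 0], [0.035, 0.6, -7.5, 0, 0], [0.035, 0.7, -9, 0, 0], [0.035, 0.85, -10.5, 0, 0], [0.035, 0.95, -12, 0, 0], [0.035, 1.1, -13.5, 0, 0], [0.035, 1.2, -15, 0, 0], [0.035, 1.3, -16.5, 0, 0], [0.035, 1.45, -18, 0, 0], [0.035, 1.55, -19.5, 0, 0], [0.035, 1.7, -21, 0, 0], [0.035, 1.8, -22.5, 0, 0], [0.035, 1.9, -24, 0, 0], [0.035, 2, -25, 0, 0], [0.035, 2.035, -25.2, 0, 0], [0.035, 2.035, -25.2, 0, 0]]' | python3 nudge.py
python3 go.py 489.8,-210.8,56.3,-3.08
```

```text
t: 35.37
eef_pos: [0.4869, -0.213, 0.2005]
ee_rot: [3.141, -0.004, -3.084]
force: [-0.0, 0.7, -3.1]
width: 0.046
gripper_force: 24.8
t35.4 tcp [ 486.9 -213.   200.5] rpy [ 3.141 -0.004 -3.084] w46.0
489.8,-210.8,56.3,-3.08 -> [-0.0037  0.0018  0.1442] turn -0.004
```

Converted, 0.14 m is 7, 0.139 m is 6.95, -0.002 rad is -0.02.

```bash
echo '[[0.035, -0.1, 0.05, 1.5, -0.02], [0.035, -0.1, 0.05, 3, -0.02], [0.035, -0.1, 0.05, 4.5, -0.02], [0.035, -0.1, 0.05, 6, -0.02], [0.035, -0.1, 0.05, 6.75, -0.02], [0.035, -0.1, 0.05, 6.95, -0.02], [0.035, -0.1, 0.05, 7, -0.02], [0.035, -0.1, 0.05, 7, -0.02], [0.035, -0.1, 0.05, 7, -0.02]]' | python3 nudge.py
python3 go.py 489.8,-210.8,56.3,-3.08
```

```text
t: 36.12
eef_pos: [0.4916, -0.2104, 0.0642]
ee_rot: [-3.141, 0.002, -3.078]
force: [-0.3, 0.3, -2.8]
width: 0.0459
gripper_force: 24.8
t36.1 tcp [ 491.6 -210.4   64.2] rpy [-3.141e+00  2.000e-03 -3.078e+00] w45.9
489.8,-210.8,56.3,-3.08 -> [ 0.0018 -0.0002  0.0079] turn 0.002
```

Converted, 0.007 m is 0.35, 0.006 m is 0.3, 0.002 rad is 0.02.

```bash
echo '[[0.035, 0.05, 0, 0.1, 0.02], [0.035, 0.075, 0, 0.2, 0.02], [0.035, 0.075, 0, 0.3, 0.02], [0.035, 0.075, 0, 0.35, 0.02], [0.035, 0.075, 0, 0.35, 0.02], [0.035, 0.075, 0, 0.35, 0.02]]' | python3 nudge.py
echo '[[0.035, 0, 0, 0.025, 0], [0.035, 0, 0, 0.05, 0], [0.035, 0, 0, 0.05, 0], [0.035, 0, 0, 0.05, 0]]' | python3 nudge.py
```

```text
t: 36.62
eef_pos: [0.4893, -0.2108, 0.0564]
ee_rot: [-3.141, 0.0, -3.081]
force: [-1.8, 0.4, 2.6]
width: 0.0458
gripper_force: 24.8
t: 36.95
eef_pos: [0.4894, -0.2108, 0.0564]
ee_rot: [-3.141, 0.001, -3.08]
force: [-5.8, 3.1, 12.3]
width: 0.0461
gripper_force: 24.9
```

Converted, -0.15 m is -7.5, -0.14 m is -7.

```bash
echo '[[0.035, 0, 0, -0.05, 0], [0.035, 0, 0, -0.05, 0], [0.05, 0, 0, -0.05, 0], [0.065, 0, 0, -0.05, 0], [0.065, 0, 0, -0.05, 0], [0.065, 0, 0, -0.05, 0], [0.065, 0, 0, -0.05, 0], [0.065, 0, 0, -1.5, 0], [0.065, 0, 0, -3, 0], [0.065, 0, 0, -5, 0], [0.065, 0, 0, -7, 0], [0.065, 0, 0, -7.5, 0], [0.065, 0, 0, -7.5, 0]]' | python3 nudge.py
python3 go.py 604.4,251.9,205,-2.356
```

```text
t: 38.03
eef_pos: [0.4915, -0.2112, 0.2094]
ee_rot: [-3.14, 0.008, -3.08]
force: [0.7, -1.4, -0.2]
width: 0.065
gripper_force: 0.0
t38.0 tcp [ 491.5 -211.2  209.4] rpy [-3.14   0.008 -3.08 ] w65.0
604.4,251.9,205,-2.356 -> [-0.1411  0.4553  0.0047] turn -0.724
```

```bash
echo '[[0.07, -1.25, 4, 0, -1.2], [0.07, -2.5, 8, 0, -2.5], [0.07, -7.05, 22.75, 0, -7.24], [0.07, -7.05, 22.75, 0, -7.24], [0.07, -7.05, 22.75, 0, -7.24], [0.07, -7.05, 22.75, 0, -7.24], [0.07, -7.05, 22.75, 0, -7.24], [0.07, -7.05, 22.75, 0, -7.24], [0.07, -7.05, 22.75, 0, -7.24], [0.07, -7.05, 22.75, 0, -7.24], [0.07, -7.05, 22.75, 0, -7.24], [0.07, -7.05, 22.75, 0, -7.24], [0.07, -7.05, 22.75, 0, -7.24], [0.07, -7.05, 22.75, 0, -7.24], [0.07, -7.05, 22.75, 0, -7.24], [0.07, -7.05, 22.75, 0, -7.24], [0.07, -7.05, 22.75, 0, -7.24]]' | python3 nudge.py
python3 go.py 604.4,251.9,46.8,-2.356
```

```text
t: 39.45
eef_pos: [0.6022, 0.2509, 0.2052]
ee_rot: [3.142, 0.0, -2.358]
force: [-0.2, 0.3, -0.7]
width: 0.0699
gripper_force: 0.0
t39.5 tcp [602.2 250.9 205.2] rpy [ 3.142  0.    -2.358] w69.9
604.4,251.9,46.8,-2.356 -> [-0.0022 -0.0008  0.1584] turn -0.002
```

Converted, 0.158 m is 7.9, 0.156 m is 7.8.

```bash
echo '[[0.07, -0.11, -0.05, 1.5, 0], [0.07, -0.11, -0.05, 3, 0], [0.07, -0.11, -0.05, 4.5, 0], [0.07, -0.11, -0.05, 6, 0], [0.07, -0.11, -0.05, 7.25, 0], [0.07, -0.11, -0.05, 7.8, 0], [0.07, -0.11, -0.05, 7.9, 0], [0.07, -0.11, -0.05, 7.9, 0], [0.07, -0.11, -0.05, 7.9, 0]]' | python3 nudge.py
python3 go.py 604.4,251.9,46.8,-2.356
```

```text
t: 40.2
eef_pos: [0.6057, 0.2532, 0.0489]
ee_rot: [-3.141, 0.002, -2.357]
force: [-0.1, -0.3, 0.3]
width: 0.0699
gripper_force: 0.0
t40.2 tcp [605.7 253.2  48.9] rpy [-3.141e+00  2.000e-03 -2.357e+00] w69.9
604.4,251.9,46.8,-2.356 -> [ 0.0018 -0.      0.0021] turn -0.001
```

```bash
echo '[[0.07, 0.075, 0, 0.05, 0], [0.07, 0.075, 0, 0.075, 0], [0.04, 0.075, 0, 0.075, 0], [0.04, 0.075, 0, 0.075, 0], [0.04, 0.075, 0, 0.075, 0], [0.04, 0.075, 0, 0.075, 0], [0.04, 0.075, 0, 0.075, 0], [0.04, 0.075, 0, 0.075, 0], [0.04, 0.075, 0, 0.075, 0]]' | python3 nudge.py 25
echo '[[0.04, 0, 0, -1.5, 0], [0.04, 0, 0, -3.5, 0], [0.04, 0, 0, -5.5, 0], [0.04, 0, 0, -7.5, 0], [0.04, 0, 0, -7.9, 0], [0.04, 0, 0, -7.9, 0], [0.04, 0, 0, -7.9, 0]]' | python3 nudge.py
python3 go.py 484.8,-289.5,203,-2.356
```

```text
t: 40.95
eef_pos: [0.6037, 0.2519, 0.0459]
ee_rot: [-3.141, 0.0, -2.357]
force: [-0.4, 0.6, 3.1]
width: 0.0505
gripper_force: 25.0
t: 41.53
eef_pos: [0.603, 0.2518, 0.203]
ee_rot: [3.141, -0.0, -2.357]
force: [-0.9, 0.3, -2.9]
width: 0.0507
gripper_force: 25.0
t41.5 tcp [603.  251.8 203. ] rpy [ 3.141 -0.    -2.357] w50.7
484.8,-289.5,203,-2.356 -> [ 4.660e-01 -2.997e-01 -3.000e-04] turn -0.001
```

```bash
echo '[[0.04, 0.5, -0.32, 0, 0], [0.04, 1.5, -0.95, 0, 0], [0.04, 3, -1.95, 0, 0], [0.04, 4.5, -2.9, 0, 0], [0.04, 6, -3.85, 0, 0], [0.04, 7.5, -4.8, 0, 0], [0.04, 9, -5.8, 0, 0], [0.04, 10.5, -6.75, 0, 0], [0.04, 12, -7.7, 0, 0], [0.04, 13.5, -8.7, 0, 0], [0.04, 15, -9.65, 0, 0], [0.04, 16.5, -10.6, 0, 0], [0.04, 18, -11.55, 0, 0], [0.04, 19.5, -12.55, 0, 0], [0.04, 21, -13.5, 0, 0], [0.04, 22.25, -14.3, 0, 0], [0.04, 23, -14.8, 0, 0], [0.04, 23.3, -14.985, 0, 0], [0.04, 23.3, -14.985, 0, 0], [0.04, 23.3, -14.985, 0, 0]]' | python3 nudge.py
python3 go.py 484.5,-289.3,64,-2.356
```

```text
t: 43.2
eef_pos: [0.4845, -0.2894, 0.2019]
ee_rot: [3.139, -0.001, -2.358]
force: [-0.1, -0.0, -2.3]
width: 0.0506
gripper_force: 25.0
t43.2 tcp [ 484.5 -289.4  201.9] rpy [ 3.139e+00 -1.000e-03 -2.358e+00] w50.6
484.5,-289.3,64,-2.356 -> [-0.0002 -0.0003  0.1379] turn -0.002
```

Converted, 0.138 m is 6.9, 0.135 m is 6.75.

```bash
echo '[[0.04, 0, 0, 1.5, 0], [0.04, 0, 0, 3, 0], [0.04, 0, 0, 4.5, 0], [0.04, 0, 0, 6, 0], [0.04, 0, 0, 6.75, 0], [0.04, 0, 0, 6.9, 0], [0.04, 0, 0, 6.9, 0], [0.04, 0, 0, 6.9, 0]]' | python3 nudge.py
python3 go.py 484.5,-289.3,54,-2.356
```

```text
t: 43.87
eef_pos: [0.4865, -0.2892, 0.0664]
ee_rot: [-3.141, 0.0, -2.355]
force: [0.1, -0.5, -2.6]
width: 0.0507
gripper_force: 25.0
t43.9 tcp [ 486.5 -289.2   66.4] rpy [-3.141  0.    -2.355] w50.7
484.5,-289.3,54,-2.356 -> [0.0015 0.0013 0.0124] turn 0.001
```

Converted, 0.011 m is 0.55, 0.01 m is 0.5.

```bash
echo '[[0.04, 0.05, 0.05, 0.15, 0], [0.04, 0.05, 0.05, 0.3, 0], [0.04, 0.05, 0.05, 0.4, 0], [0.04, 0.05, 0.05, 0.5, 0], [0.04, 0.05, 0.05, 0.55, 0], [0.04, 0.05, 0.05, 0.55, 0], [0.04, 0.05, 0.05, 0.55, 0]]' | python3 nudge.py
echo '[[0.04, 0, 0, 0.025, 0], [0.04, 0, 0, 0.05, 0], [0.04, 0, 0, 0.05, 0], [0.04, 0, 0, 0.05, 0]]' | python3 nudge.py
```

```text
t: 44.45
eef_pos: [0.4842, -0.2896, 0.0546]
ee_rot: [3.142, -0.0, -2.357]
force: [0.7, -0.2, -1.9]
width: 0.0507
gripper_force: 25.0
t: 44.78
eef_pos: [0.4843, -0.2897, 0.0538]
ee_rot: [-3.141, 0.0, -2.357]
force: [0.7, 1.2, 1.5]
width: 0.0504
gripper_force: 25.0
```

Converted, -0.15 m is -7.5, -0.14 m is -7.

```bash
echo '[[0.05, 0, 0, 0, 0], [0.065, 0, 0, 0, 0], [0.065, 0, 0, 0, 0], [0.065, 0, 0, 0, 0], [0.065, 0, 0, 0, 0], [0.065, 0, 0, -1.5, 0], [0.065, 0, 0, -3, 0], [0.065, 0, 0, -5, 0], [0.065, 0, 0, -7, 0], [0.065, 0, 0, -7.5, 0], [0.065, 0, 0, -7.5, 0]]' | python3 nudge.py
python3 go.py 593.1,360.8,205,-2.356
```

```text
t: 45.7
eef_pos: [0.4864, -0.2904, 0.2081]
ee_rot: [-3.134, 0.004, -2.356]
force: [0.4, -0.5, -0.2]
width: 0.0648
gripper_force: 0.0
t45.7 tcp [ 486.4 -290.4  208.1] rpy [-3.134  0.004 -2.356] w64.8
593.1,360.8,205,-2.356 -> [-0.5359  0.385   0.0023] turn -0.0
```

Converted, -0.536 m is -26.8, 0.385 m is 19.25.

```bash
echo '[[0.07, -5, 3.6, 0, 0], [0.07, -10, 7.2, 0, 0], [0.07, -15, 10.8, 0, 0], [0.07, -26.8, 19.25, 0, 0], [0.07, -26.8, 19.25, 0, 0], [0.07, -26.8, 19.25, 0, 0], [0.07, -26.8, 19.25, 0, 0], [0.07, -26.8, 19.25, 0, 0], [0.07, -26.8, 19.25, 0, 0], [0.07, -26.8, 19.25, 0, 0], [0.07, -26.8, 19.25, 0, 0], [0.07, -26.8, 19.25, 0, 0], [0.07, -26.8, 19.25, 0, 0], [0.07, -26.8, 19.25, 0, 0], [0.07, -26.8, 19.25, 0, 0], [0.07, -26.8, 19.25, 0, 0], [0.07, -26.8, 19.25, 0, 0], [0.07, -26.8, 19.25, 0, 0], [0.07, -26.8, 19.25, 0, 0], [0.07, -26.8, 19.25, 0, 0]]' | python3 nudge.py
python3 go.py 593.1,360.8,46.8,-2.356
```

```text
t: 47.37
eef_pos: [0.5911, 0.3606, 0.2032]
ee_rot: [3.142, -0.001, -2.357]
force: [0.0, -0.8, 0.3]
width: 0.0701
gripper_force: 0.0
t47.4 tcp [591.1 360.6 203.2] rpy [ 3.142e+00 -1.000e-03 -2.357e+00] w70.1
593.1,360.8,46.8,-2.356 -> [-0.0017 -0.0012  0.1564] turn -0.001
```

```bash
echo '[[0.07, -0.05, -0.05, 1.5, 0], [0.07, -0.05, -0.05, 3, 0], [0.07, -0.05, -0.05, 4.5, 0], [0.07, -0.05, -0.05, 6, 0], [0.07, -0.05, -0.05, 7.25, 0], [0.07, -0.05, -0.05, 7.8, 0], [0.07, -0.05, -0.05, 7.85, 0], [0.07, -0.05, -0.05, 7.85, 0], [0.07, -0.05, -0.05, 7.85, 0]]' | python3 nudge.py
python3 go.py 593.1,360.8,46.8,-2.356
```

```text
t: 48.12
eef_pos: [0.5939, 0.3621, 0.0487]
ee_rot: [-3.141, 0.003, -2.357]
force: [-0.4, -0.2, 0.8]
width: 0.0702
gripper_force: 0.0
t48.1 tcp [593.9 362.1  48.7] rpy [-3.141e+00  3.000e-03 -2.357e+00] w70.2
593.1,360.8,46.8,-2.356 -> [ 0.0015 -0.0003  0.0019] turn -0.001
```

Converted, 0.001 m is 0.05.

```bash
echo '[[0.07, 0.05, 0, 0.05, 0], [0.07, 0.05, 0, 0.05, 0], [0.04, 0.05, 0, 0.05, 0], [0.04, 0.05, 0, 0.05, 0], [0.04, 0.05, 0, 0.05, 0], [0.04, 0.05, 0, 0.05, 0], [0.04, 0.05, 0, 0.05, 0], [0.04, 0.05, 0, 0.05, 0], [0.04, 0.05, 0, 0.05, 0]]' | python3 nudge.py 25
echo '[[0.04, 0, 0, -1.5, 0], [0.04, 0, 0, -3.5, 0], [0.04, 0, 0, -5.5, 0], [0.04, 0, 0, -7.5, 0], [0.04, 0, 0, -7.9, 0], [0.04, 0, 0, -7.9, 0], [0.04, 0, 0, -7.9, 0]]' | python3 nudge.py
python3 go.py 485.6,-369.5,203,-2.356
```

```text
t: 48.87
eef_pos: [0.5922, 0.361, 0.0459]
ee_rot: [-3.142, 0.0, -2.357]
force: [0.1, -0.5, 3.4]
width: 0.0509
gripper_force: 25.0
t: 49.45
eef_pos: [0.5917, 0.3609, 0.2034]
ee_rot: [3.141, 0.0, -2.357]
force: [-0.0, 0.4, -4.1]
width: 0.0506
gripper_force: 25.0
t49.5 tcp [591.7 360.9 203.4] rpy [ 3.141  0.    -2.357] w50.6
485.6,-369.5,203,-2.356 -> [ 5.911e-01 -4.420e-01 -2.000e-04] turn -0.001
```

```bash
echo '[[0.04, 0.5, -0.375, 0, 0], [0.04, 1.5, -1.1, 0, 0], [0.04, 3, -2.25, 0, 0], [0.04, 4.5, -3.35, 0, 0], [0.04, 6, -4.5, 0, 0], [0.04, 7.5, -5.6, 0, 0], [0.04, 9, -6.75, 0, 0], [0.04, 10.5, -7.85, 0, 0], [0.04, 12, -9, 0, 0], [0.04, 13.5, -10.1, 0, 0], [0.04, 15, -11.2, 0, 0], [0.04, 16.5, -12.35, 0, 0], [0.04, 18, -13.45, 0, 0], [0.04, 19.5, -14.6, 0, 0], [0.04, 21, -15.7, 0, 0], [0.04, 22.5, -16.8, 0, 0], [0.04, 24, -17.95, 0, 0], [0.04, 25.5, -19.05, 0, 0], [0.04, 27, -20.2, 0, 0], [0.04, 28.25, -21.15, 0, 0]]' | python3 nudge.py
echo '[[0.04, 0.85, -0.65, 0, 0], [0.04, 1.3, -0.95, 0, 0], [0.04, 1.3, -0.95, 0, 0], [0.04, 1.3, -0.95, 0, 0], [0.04, 1.3, -0.95, 0, 0]]' | python3 nudge.py
python3 go.py 485.6,-369.4,66,-2.356
```

```text
t: 51.12
eef_pos: [0.489, -0.3396, 0.2013]
ee_rot: [3.138, -0.002, -2.358]
force: [0.8, 1.6, -1.7]
width: 0.0508
gripper_force: 25.0
t: 51.53
eef_pos: [0.4858, -0.3686, 0.2026]
ee_rot: [3.14, -0.0, -2.357]
force: [-0.0, 0.0, -2.1]
width: 0.0506
gripper_force: 25.0
t51.5 tcp [ 485.8 -368.6  202.6] rpy [ 3.14  -0.    -2.357] w50.6
485.6,-369.4,66,-2.356 -> [ 0.0007 -0.0007  0.1366] turn -0.001
```

Converted, 0.138 m is 6.9, 0.135 m is 6.75.

```bash
echo '[[0.04, 0, 0, 1.5, 0], [0.04, 0, 0, 3, 0], [0.04, 0, 0, 4.5, 0], [0.04, 0, 0, 6, 0], [0.04, 0, 0, 6.75, 0], [0.04, 0, 0, 6.9, 0], [0.04, 0, 0, 6.9, 0], [0.04, 0, 0, 6.9, 0]]' | python3 nudge.py
python3 go.py 485.6,-369.4,54,-2.356
```

```text
t: 52.2
eef_pos: [0.4873, -0.3692, 0.0667]
ee_rot: [-3.14, 0.0, -2.355]
force: [0.4, -0.7, -0.9]
width: 0.0507
gripper_force: 25.0
t52.2 tcp [ 487.3 -369.2   66.7] rpy [-3.14   0.    -2.355] w50.7
485.6,-369.4,54,-2.356 -> [0.0013 0.0011 0.0127] turn 0.001
```

```bash
echo '[[0.04, 0.05, 0.05, 0.15, 0], [0.04, 0.05, 0.05, 0.3, 0], [0.04, 0.05, 0.05, 0.4, 0], [0.04, 0.05, 0.05, 0.5, 0], [0.04, 0.05, 0.05, 0.55, 0], [0.04, 0.05, 0.05, 0.55, 0], [0.04, 0.05, 0.05, 0.55, 0]]' | python3 nudge.py
echo '[[0.04, 0, 0, 0.025, 0], [0.04, 0, 0, 0.05, 0], [0.04, 0, 0, 0.05, 0], [0.04, 0, 0, 0.05, 0]]' | python3 nudge.py
```

```text
t: 52.78
eef_pos: [0.4848, -0.3695, 0.0545]
ee_rot: [3.141, -0.0, -2.357]
force: [-0.2, -0.4, -2.7]
width: 0.0508
gripper_force: 25.0
t: 53.12
eef_pos: [0.485, -0.3696, 0.0538]
ee_rot: [-3.141, 0.0, -2.357]
force: [-1.2, 1.1, 0.5]
width: 0.0506
gripper_force: 25.0
```

```bash
echo '[[0.05, 0, 0, 0, 0], [0.065, 0, 0, 0, 0], [0.065, 0, 0, 0, 0], [0.065, 0, 0, 0, 0], [0.065, 0, 0, 0, 0], [0.065, 0, 0, -1.5, 0], [0.065, 0, 0, -3, 0], [0.065, 0, 0, -5, 0], [0.065, 0, 0, -7, 0], [0.065, 0, 0, -7.5, 0], [0.065, 0, 0, -7.5, 0]]' | python3 nudge.py
echo '[[0.065, 18.25, 1.9, 0, 0], [0.065, 18.25, 1.9, 0, 0], [0.065, 18.25, 1.9, 0, 0], [0.065, 18.25, 1.9, 0, 0], [0.065, 18.25, 1.9, 0, 0], [0.065, 18.25, 1.9, 0, 0], [0.065, 18.25, 1.9, 0, 0], [0.065, 18.25, 1.9, 0, 0], [0.065, 18.25, 1.9, 0, 0], [0.065, 18.25, 1.9, 0, 0], [0.065, 18.25, 1.9, 0, 0], [0.065, 18.25, 1.9, 0, 0]]' | python3 nudge.py
python3 - <<'E'
from h import *
a=grab('top','t9');b=grab('scene','s9')
t=cv2.imread("pics/top0.png")[:,:,::-1]
R=lambda i,x0,y0,x1,y1,s:cv2.resize(i[y0:y1,x0:x1],None,fx=s,fy=s,interpolation=cv2.INTER_CUBIC)
A=R(t,320,195,455,280,2.9);B=R(a,320,195,455,280,2.9);C=R(b,160,90,320,230,2.2);D=R(a,245,190,310,260,4)
h=len(A)+max(len(C),len(D));o=np.zeros((h,A.shape[1]*2,3),np.uint8)
w=A.shape[1];o[:len(A),:w]=A;o[:len(A),w:]=B;o[len(A):len(A)+len(C),:C.shape[1]]=C;o[len(A):len(A)+len(D),w:w+D.shape[1]]=D
print(o.shape);cv2.imwrite('pics/fin.png',o[:,:,::-1])
def circ(img,m,box,z,nm):
    x0,y0,x1,y1=box;k=np.zeros(img.shape[:2],np.uint8);k[y0:y1,x0:x1]=m[y0:y1,x0:x1]
    k=cv2.resize(k*255,None,fx=4,fy=4)>127
    c=max(cv2.findContours(k.astype(np.uint8),0,1)[0],key=cv2.contourArea)[:,0]
    e=cv2.fitEllipse(ray("top",(c+.5)/4-.5,z).astype(np.float32)*1000);print(nm,np.round(e[0],1),np.round(e[1],1))
for i in (t,a):
    circ(i,i.min(2)>195,(384,235,410,266),.108,"pot");circ(i,i.max(2)<50,(418,235,446,264),.108,"cap")
d=np.abs(a.astype(int)-t).sum(2)[235:268,335:445]
print("diff px",(d>120).sum())
E
```

```text
t: 54.03
eef_pos: [0.4869, -0.3706, 0.2085]
ee_rot: [-3.134, 0.003, -2.356]
force: [0.2, -0.3, -0.5]
width: 0.0652
gripper_force: 0.0
t: 55.03
eef_pos: [0.1994, -0.6002, 0.2026]
ee_rot: [3.14, 0.001, -2.358]
force: [-0.5, -0.1, -0.1]
width: 0.0647
gripper_force: 0.0
(554, 784, 3)
pot [ 485.3 -289.5] [41.5 42.8]
cap [ 486.1 -370.1] [44.5 48.9]
pot [ 486.2 -290.2] [41.6 42.2]
cap [ 485.4 -370.7] [44.6 48.5]
diff px 22
```

View pics/fin.png

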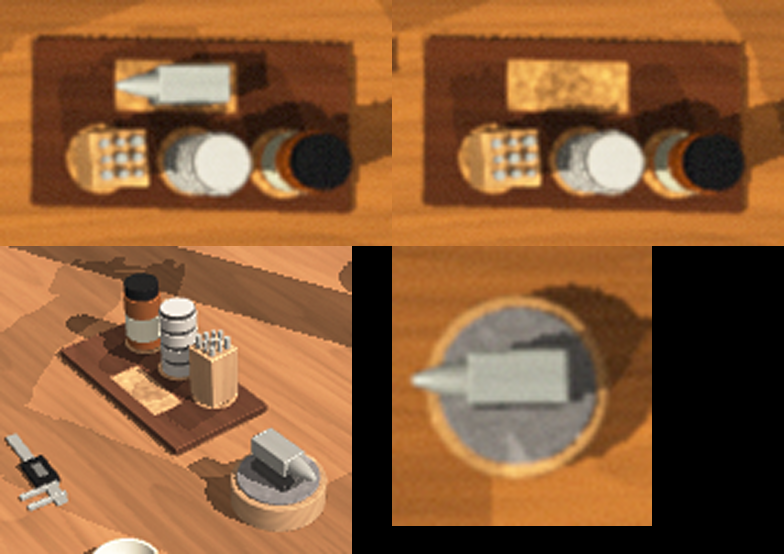

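The picture shows the pots and jar within about 1 mm of their starting spots by the circle fits, and the block where it was to the eye. Everything is upright, and the anvil is centred on the stump at crop pixel (518,377). I'm handing the job in.

```bash
python3 -c "
from station import arm
print(arm.job_done())"
```

```text
the job is handed in; nothing more can be done
None
```

The job is done and handed in at about 55 s: the anvil is upright on the middle of the stump, and the jar, pots and punch block are back on their starting spots (jar and pots measured within about 1 mm, the block checked by eye).

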